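Wedge the cupboard door shut

ROBOT

A 6-joint arm with a two-finger parallel gripper is mounted at the origin on a cart in front of the work surface, level with it; the furniture and walls round the work are solid. World frame = base frame: x ahead of the robot, y to its left, z up, the work surface at z = 0. Lengths are in m, angles in rad, forces in N, time in s.
With the tool pointing down it reaches from about 0.25 to 0.725 m from the base axis. Payload 4 kg.
Tool frame: the origin (TCP) lies where the fingers leave the gripper's body, on its centre line; the fingertips stand 73 mm ahead of it and the grasp point (between the pads) lies 54 mm ahead of it (bot.tip_reach is the z of the fingertips in the tool frame, in m); z points along the fingers, x is the direction in which the jaws open and shut, and the axes are right-handed (so a half turn about z gives the same grasp; the last joint's range is limited). The gripper opens to 85 mm and grips with 20 to 120 N. Pads are 22 mm wide; open, the fingers measure 114 mm over their backs; the gripper's body (76 mm by 85 mm) begins 54 mm behind the grasp point. The pads swing forward as they close: fully open they stand 13 mm farther back than shut.
Start: joints at [-1.268, 0.241, 0.005, 1.335, 0, 1.571], TCP at [0.149, -0.477, 0.304] pointing down, gripper open.
Joint ranges: [-2.72, 2.72], [-1.05, 1.87], [-1.09, 1.28], [-1.99, 2.15], [-1.42, 1.44], [-3.14, 3.14]. Speed limits (rad/s): [2.79, 2.79, 3.14, 3.14, 3.14, 3.14].

INTERFACE

Orientations are given as a unit quaternion [x, y, z, w].
In Python, from workcell import bot, vision, job_done gives the robot as it stands.
- The arm moves only by the tool drive_tool, never from a script. Its argument "steps" is one flat list of numbers, 7 for each row, row after row: the shift along the tool's x, y, z in m, then the turn, a rotation vector about the tool's x, y, z in degrees, then the closure, from -1 (fully open) to 1 (shut). A call has 1 to 8 rows; each row shifts and turns the commanded pose from where the row before left it, along the tool's axes as they then stand; what a row does not reach is not made up. A row lasts 1/12 s, in which the tool goes at most 41.7 mm and 7.16 degrees, less where a joint would pass 70% of its speed; a pose out of reach is approached as far as the arm can. A call is refused whole if a number of a shift passes 0.0417 or a number of a turn 7.16, either way. A call with a gripper value outside its range is refused whole. The fingers move at their own pace and stop on an object; the grip force is fixed at half the most. Time passes only in rows, so rows that do not move let the fingers close. It gives the time, the measured TCP pose, the force and the opening at its end, in the units of the state.
- bot.get_obs(): the state, without advancing time (a new reading comes with each control period).
- vision.camera(name): name is "scene" or "top" or "wrist"; returns (picture, depth): 400x640x3 uint8, red, green, blue; 400x640 float32, m along the optical axis (not along the pixel's ray), 0 where there is no reading.
- vision.camera_model(name): a dict with "mtx" (3x3 intrinsics, pixels), "rvec" (rotation vector, rad) and "tvec" (3), from world to camera coordinates, as OpenCV has them. Camera axes: x right, y down, z forward; pixel columns grow to the right and rows downward; lengths in m; the calibration is good to about 2 mm. A picture is of the moment at which its call begins: read the wrist's pose just before it. camera_model takes no time and is no camera call; for the wrist camera it gives the pose at the moment of the call.
- job_done(): hands the job in, once; it reports no verdict.
The state is a dict: "clock": time; "joint_pos": joint angles; "joint_vel": joint speeds; "tau": joint torques, N m; "eef_pos": TCP position; "tool_rot": TCP orientation; "ft_force": force on the tool from outside, world axes, zero at the start; "ft_torque": the same for the moment, N m; "grip_width": finger opening in m.
Only numpy, scipy, OpenCV 4.12 (cv2) and the standard library are available. Lean on these libraries where they do the work, as an engineer would, in place of code of your own. Each camera call takes 0.05 s, during which the arm holds its last target.

TASK

The door of the small green worktop cupboard keeps swinging ajar. Tap the wooden wedge, thin end first and straight in, under the knob-side half of the door until the door is fully shut and jammed, slightly lifted on its hinge pins, then let go of the wedge. The grey plastic wedge is too thin for this: leave it where it is.

Things in the scene. Friction and masses are not known exactly. Their poses are not given: they have to be found in the camera images.
- wooden_wedge: Pale wooden wedge with an upright grip block at its thick end, about 110 g. Block 34 x 32 x 46 mm (x, y, z); origin under the block's centre, at worktop level, z up. The flat-bottomed ramp, 32 mm wide, runs from the block along +x to its thin end 137 mm from the origin; its height falls evenly from 25 mm at x = 17 mm to 3 mm at x = 137 mm.
- grey_wedge: Grey plastic wedge of the same outline with the same 34 x 32 x 46 mm grip block, but its ramp is only 7 mm high at the block and 3 mm at the thin end. Origin under the block's centre, +x to the thin end. The two wedges may have changed places. To be left alone.
- cupboard: Fixed cupboard 252 x 180 x 202 mm (wide, deep, high), green door. Origin on the worktop below the middle of the shut door's outer face (x = 0); x level into the cupboard, y to its knob side (left), z up. Door 234 mm wide, 16 thick; free edge y = 117 mm, with a knob 17 mm proud, 150 mm up. Under the cupboard 34 mm are free, but for corner feet beyond |y| = 97 mm.
- door_edge (a point): Point on the swinging door's outer lower edge, 75 mm from its free edge. Door shut and hanging: x = 0, y = 42, z = 11 mm in the cupboard's frame. It starts 0.1 to 0.27 rad ajar (negative x), held so by a weak spring, under 1 N to shut. The door (4 N) lifts up to 5 mm on loose pins, then stops hard. A wedge pushed in shuts it, then lifts it: 3 to 15 N.

How it is judged:
By the outcome, as a careful person would: the job done as asked, in the order asked, and still so for the second after the job is handed in, with the robot touching nothing.
It also fails if it takes over 45 s, if anything falls off the work surface, if the arm or the gripper's body presses on something with over 40 N, if the wrist force passes 120 N, or if a joint passes its speed limit or range.

## Working session

There is one attempt and no reset: what is moved stays moved. The work goes in short steps, Python scripts to look and compute and a tool call to move; the robot and the scene stay as the last step left them, time stands still between calls to the robot, and variables do not carry over. Pictures are saved under pics/ and viewed, and the job is handed in when it is done.

Besides the shell and the picture viewer there is one more tool, called as name(argument=value, ...) on one line, values as JSON. drive_tool: Moves the arm, as the interface text tells. Its arguments: {"type":"object","properties":{"steps":{"type":"array"}},"required":["steps"]}

```bash
mkdir -p pics; ls; python3 - <<'E'
from workcell import bot, vision
import cv2,numpy as np
o=bot.get_obs()
for k in o: print(k,np.round(o[k],4))
for n in ("scene","top"):
    p,d=vision.camera(n); cv2.imwrite(f"pics/{n}0.png",p[:,:,::-1]); np.savez(f"{n}0.npz",p=p,d=d)
    m=vision.camera_model(n); print(n,m)
print(bot.tip_reach)
E
```

```text
pics
clock 0.0
joint_pos [-1.268   0.2414  0.0037  1.3352  0.      1.5708]
joint_vel [-0.0005  0.0017 -0.0019  0.0008  0.0005 -0.0001]
tau [-9.00000e-04 -3.72318e+01  2.52408e+01  1.68000e-02  0.00000e+00
  0.00000e+00]
eef_pos [ 0.149  -0.4768  0.303 ]
tool_rot [ 8.057e-01 -5.924e-01 -8.000e-04 -6.000e-04]
ft_force [ 0.7122  0.001  -0.1556]
ft_torque [0.0441 0.0174 0.0008]
grip_width 0.0854
scene {'mtx': array([[368.30412021,   0.        , 314.61217912],
       [  0.        , 368.30412021, 198.89786727],
       [  0.        ,   0.        ,   1.        ]]), 'rvec': array([ 0.73921251, -2.64548102,  1.04715783]), 'tvec': array([0.39574193, 0.26306187, 0.67079909])}
top {'mtx': array([[449.16553216,   0.        , 320.71235917],
       [  0.        , 449.16553216, 197.33279327],
       [  0.        ,   0.        ,   1.        ]]), 'rvec': array([ 1.70173603, -2.34180517,  0.45090911]), 'tvec': array([0.10838323, 0.49319014, 0.89130545])}
0.0726
```

View pics/scene0.png

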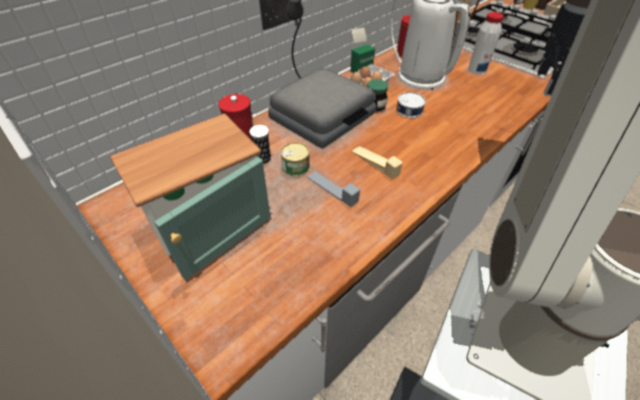

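View pics/top0.png

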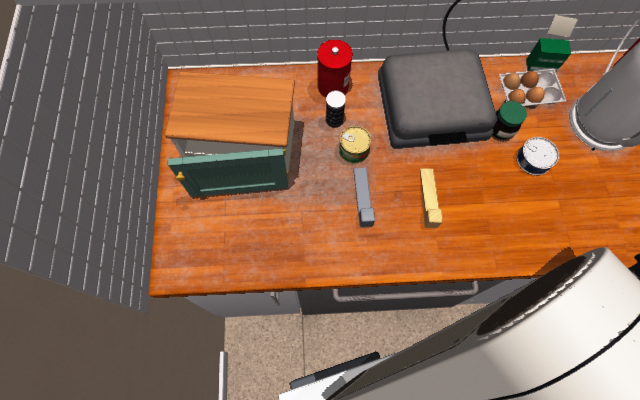

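The scene view shows the cupboard at left with its green door ajar (knob near (176,238)). The grey wedge is at about (335,187) and the wooden one at about (378,160). In the top view the wooden wedge spans (430,170)-(433,225), its block toward the robot, and the cupboard roof runs from (167,75) to (295,140).

```bash
cat > h.py <<'E'
import cv2,numpy as np
from scipy.spatial.transform import Rotation as R
def cam(m):
    Rm=cv2.Rodrigues(np.array(m['rvec'],float))[0]; return np.array(m['mtx']),Rm,np.array(m['tvec'],float).ravel()
def ray(m,uv,z):
    K,Rm,t=cam(m); uv=np.atleast_2d(uv).astype(float)
    d=np.c_[uv,np.ones(len(uv))]@np.linalg.inv(K).T@Rm; c=-Rm.T@t
    s=(z-c[2])/d[:,2]; return c+d*s[:,None]
def cloud(m,d):
    K,Rm,t=cam(m); v,u=np.mgrid[:d.shape[0],:d.shape[1]]
    P=np.stack([u,v,np.ones_like(u)],-1)@np.linalg.inv(K).T*d[...,None]
    return (P-t)@Rm
E
python3 - <<'E'
from h import *
from workcell import vision
for n in("top","scene"):
    f=np.load(n+"0.npz");p=f['p'];d=f['d'];m=vision.camera_model(n)
    print(n,'cam',-cam(m)[1].T@cam(m)[2])
    C=cloud(m,d);hsv=cv2.cvtColor(p,cv2.COLOR_RGB2HSV)
    v,u=np.mgrid[:400,:640]
    if n=="top": roi=(u>410)&(u<450)&(v>160)&(v<235); rc=(u>150)&(u<305)&(v>65)&(v<200)
    else: roi=(u>345)&(u<410)&(v>140)&(v<182); rc=(u>105)&(u<275)&(v>110)&(v<280)
    wood=roi&(hsv[...,0]>17)&(hsv[...,0]<32)&(hsv[...,2]>110)
    P=C[wood]; print('wood',wood.sum(),P.min(0),P.max(0))
    T=P[P[:,2]>0.04]; print('blocktop n',len(T),T.mean(0),T.min(0),T.max(0))
    L=P[(P[:,2]<0.03)]
    c=L[:,:2].mean(0);U,S,V=np.linalg.svd(L[:,:2]-c);print('ramp ctr',c,'dir',V[0],np.ptp((L[:,:2]-c)@V[0]))
    roof=rc&(C[...,2]>0.196)&(C[...,2]<0.21)
    Q=C[roof]; print('roof',len(Q),np.median(Q[:,2]),cv2.minAreaRect(Q[:,:2].astype(np.float32)),cv2.boxPoints(cv2.minAreaRect(Q[:,:2].astype(np.float32))))
    g=rc&(hsv[...,0]>60)&(hsv[...,0]<95)&(hsv[...,1]>60)
    D=C[g&(C[...,2]>0.02)&(C[...,2]<0.195)]; print('door',len(D),D.min(0),D.max(0))
    for z in(0.03,0.06,0.1,0.15,0.18):
        s=D[abs(D[:,2]-z)<0.006]
        if len(s)>5:
            l=s[np.argsort(s[:,1])]; print(z,len(s),l[:3].mean(0),l[-3:].mean(0), cv2.fitLine(s[:,:2].astype(np.float32),cv2.DIST_HUBER,0,.01,.01).ravel())
E
```

```text
top cam [0.16312853 0.06999322 1.00890975]
wood 668 [ 0.16312853 -0.34707424 -0.00229999] [0.53192985 0.06999322 1.00890975]
blocktop n 165 [ 0.39814397 -0.2863763   0.05111877] [ 0.16312853 -0.30456619  0.04016839] [0.41830688 0.06999322 1.00890975]
ramp ctr [ 0.47357958 -0.31429348] dir [-0.9441222   0.32959561] 0.11769905683533562
roof 7971 0.20110333469864355 ((0.7149059176445007, 0.08083511888980865), (0.25203612446784973, 0.16412822902202606), 67.04730987548828) [[ 0.59019566 -0.00320312]
 [ 0.74132943 -0.06720836]
 [ 0.8396162   0.16487336]
 [ 0.6884824   0.22887859]]
door 2505 [0.57924845 0.00540516 0.0201651 ] [0.64229999 0.23163968 0.19078862]
0.03 118 [0.5822583  0.01132113 0.03111023] [0.62763805 0.22879655 0.03066089] [0.20852752 0.9780165  0.6048961  0.12165872]
0.06 180 [0.58047532 0.00971158 0.06319519] [0.62870437 0.23034416 0.06187271] [0.21436253 0.9767542  0.61012965 0.12295415]
0.1 173 [0.58160064 0.00930542 0.09911846] [0.62809395 0.23012856 0.10118902] [0.20957541 0.9777925  0.6141769  0.14220609]
0.15 105 [0.58133934 0.01255362 0.14920198] [0.62873258 0.23074939 0.15105193] [0.21334812 0.9769762  0.6054045  0.10525708]
0.18 207 [0.58826536 0.00710835 0.18537256] [0.63303453 0.230616   0.18095815] [0.20950595 0.9778074  0.59717125 0.08529252]
scene cam [0.19718299 0.43339409 0.67012915]
wood 566 [ 0.19718299 -0.3427121   0.00062261] [0.53078626 0.43339409 0.67012915]
blocktop n 112 [ 0.39293256 -0.2666465   0.06138119] [ 0.19718299 -0.30288272  0.0403152 ] [0.4173571  0.43339409 0.67012915]
ramp ctr [ 0.45330215 -0.30088806] dir [-0.91996401  0.39200283] 0.15390549989329189
roof 6835 0.2011709436795537 ((0.714073657989502, 0.08114612102508545), (0.251517117023468, 0.16340358555316925), 67.16401672363281) [[ 0.5899695  -0.00304741]
 [ 0.7405654  -0.06646344]
 [ 0.8381778   0.16533965]
 [ 0.6875819   0.22875568]]
door 132 [0.68883771 0.0563496  0.12219103] [0.72817139 0.15065746 0.14035082]
```

```bash
python3 - <<'E'
import cv2
a=cv2.imread('pics/top0.png'); cv2.imwrite('pics/t0a.png',cv2.resize(a[50:240,150:310],None,fx=3,fy=3,interpolation=cv2.INTER_CUBIC)[:600])
E
```

```text
(no output)
```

View pics/t0a.png

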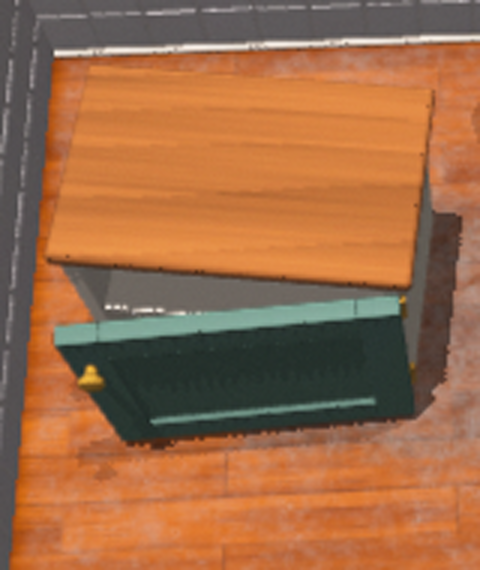

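```bash
cat >> h.py <<'E'
def wedge(p,d,m,roi):
    C=cloud(m,d);hsv=cv2.cvtColor(p,cv2.COLOR_RGB2HSV);v,u=np.mgrid[:400,:640]
    k=(u>roi[0])&(u<roi[1])&(v>roi[2])&(v<roi[3])&(hsv[...,0]>17)&(hsv[...,0]<32)&(hsv[...,1]>60)&(hsv[...,2]>110)&(d>0)
    k&=(C[...,2]>0.002)&(C[...,2]<0.06)
    T=C[k&(C[...,2]>0.044)][:,:2]
    L=C[k&(C[...,2]>0.004)&(C[...,2]<0.024)][:,:2].astype(np.float32)
    r=cv2.minAreaRect(T.astype(np.float32))
    f=cv2.fitLine(L,cv2.DIST_HUBER,0,.01,.01).ravel()
    return k.sum(),len(T),r,f,np.degrees(np.arctan2(f[1],f[0]))
E
python3 - <<'E'
from h import *
from workcell import vision
for n,roi in(("top",(410,450,160,235)),("scene",(345,410,140,182))):
    f=np.load(n+"0.npz");print(n,*wedge(f['p'],f['d'],vision.camera_model(n),roi))
E
```

```text
top 646 128 ((0.39941728115081787, -0.28848734498023987), (0.02974892407655716, 0.030047688633203506), 72.49442291259766) [ 0.94708633 -0.32097888  0.46967208 -0.31293285] -18.722134
scene 510 74 ((0.39910978078842163, -0.28816500306129456), (0.029636520892381668, 0.02997049316763878), 73.70448303222656) [ 0.918685   -0.39499092  0.44784567 -0.29454163] -23.265406
```

drive_tool(steps=[0,0,-0.01,0,0,-7,-1,0,0,-0.01,0,0,-7,-1])

```text
clock: 0.27
eef_pos: [0.1489, -0.4766, 0.3229]
tool_rot: [0.873, -0.487, -0.001, -0.001]
ft_force: [0.1, -0.8, 0.9]
grip_width: 0.0857
```

```bash
python3 - <<'E'
from h import *
from workcell import bot
o=bot.get_obs();print(o['joint_pos'],o['eef_pos'],o['clock']);print(R.from_quat(o['tool_rot']).as_matrix())
E
```

```text
[-1.26802719e+00  2.34069636e-01  4.58881712e-02  1.38590092e+00
  9.15711435e-06  1.32063466e+00] [ 0.14887843 -0.47659762  0.32288826] 0.2667
[[ 5.25182003e-01 -8.50989378e-01 -9.71044327e-04]
 [-8.50983985e-01 -5.25182257e-01  3.13931713e-03]
 [-3.18150078e-03 -8.22369685e-04 -9.99994601e-01]]
```

```bash
cat >> h.py <<'E'
def state():
    from workcell import bot
    o=bot.get_obs();M=R.from_quat(o['tool_rot']).as_matrix()
    return np.array(o['eef_pos']),M,np.degrees(np.arctan2(M[1,0],M[0,0])),o
def plan(target,yaw,n,g):
    """n rows; even world steps; turn about tool z (down)"""
    p,M,y,o=state(); dy=(yaw-y+180)%360-180
    tot=np.array(target)-p
    if abs(dy)<5:
        print('tool-axes shift mm',np.round(M.T@tot*1000,1),'turn z',round(-dy,2)); return
    for i in range(n):
        a=np.radians(y+dy*i/n); X=np.array([np.cos(a),np.sin(a),0]);Y=np.array([np.sin(a),-np.cos(a),0])
        s=tot/n; print(f"{s@X:.3f}, {s@Y:.3f}, {-s[2]:.3f}, 0, 0, {-dy/n:.1f}, {g},")
E
python3 - <<'E'
from h import *
plan([0.39,-0.285,0.25],71,20,-1)
E
```

```text
-0.002, -0.015, 0.004, 0, 0, -6.5, -1,
-0.000, -0.015, 0.004, 0, 0, -6.5, -1,
0.002, -0.015, 0.004, 0, 0, -6.5, -1,
0.003, -0.015, 0.004, 0, 0, -6.5, -1,
0.005, -0.015, 0.004, 0, 0, -6.5, -1,
0.007, -0.014, 0.004, 0, 0, -6.5, -1,
0.008, -0.013, 0.004, 0, 0, -6.5, -1,
0.010, -0.012, 0.004, 0, 0, -6.5, -1,
0.011, -0.011, 0.004, 0, 0, -6.5, -1,
0.012, -0.010, 0.004, 0, 0, -6.5, -1,
0.013, -0.008, 0.004, 0, 0, -6.5, -1,
0.014, -0.007, 0.004, 0, 0, -6.5, -1,
0.015, -0.005, 0.004, 0, 0, -6.5, -1,
0.015, -0.003, 0.004, 0, 0, -6.5, -1,
0.015, -0.002, 0.004, 0, 0, -6.5, -1,
0.015, 0.000, 0.004, 0, 0, -6.5, -1,
0.015, 0.002, 0.004, 0, 0, -6.5, -1,
0.015, 0.003, 0.004, 0, 0, -6.5, -1,
0.015, 0.005, 0.004, 0, 0, -6.5, -1,
0.014, 0.007, 0.004, 0, 0, -6.5, -1,
```

drive_tool(steps=[-0.002,-0.015,0.004,0,0,-6.5,-1,0,-0.015,0.004,0,0,-6.5,-1,0.002,-0.015,0.004,0,0,-6.5,-1,0.003,-0.015,0.004,0,0,-6.5,-1,0.005,-0.015,0.004,0,0,-6.5,-1,0.007,-0.014,0.004,0,0,-6.5,-1,0.008,-0.013,0.004,0,0,-6.5,-1,0.01,-0.012,0.004,0,0,-6.5,-1])

```text
clock: 0.93
eef_pos: [0.2461, -0.4005, 0.2912]
tool_rot: [0.998, -0.055, -0.0, -0.0]
ft_force: [0.2, -0.3, -0.3]
grip_width: 0.0857
```

drive_tool(steps=[0.011,-0.011,0.004,0,0,-6.5,-1,0.012,-0.01,0.004,0,0,-6.5,-1,0.013,-0.008,0.004,0,0,-6.5,-1,0.014,-0.007,0.004,0,0,-6.5,-1,0.015,-0.005,0.004,0,0,-6.5,-1,0.015,-0.003,0.004,0,0,-6.5,-1,0.015,-0.002,0.004,0,0,-6.5,-1,0.015,0,0.004,0,0,-6.5,-1])

```text
clock: 1.6
eef_pos: [0.3424, -0.3236, 0.2593]
tool_rot: [0.922, 0.388, -0.0, -0.001]
ft_force: [-0.1, -0.3, 0.6]
grip_width: 0.0855
```

drive_tool(steps=[0.015,0.002,0.004,0,0,-6.5,-1,0.015,0.003,0.004,0,0,-6.5,-1,0.015,0.005,0.004,0,0,-6.5,-1,0.014,0.007,0.004,0,0,-6.5,-1,0,0,0,0,0,0,-1])

```text
clock: 2.02
eef_pos: [0.3912, -0.2836, 0.2427]
tool_rot: [0.811, 0.585, 0.0, -0.001]
ft_force: [0.1, -0.8, -0.1]
grip_width: 0.0855
```

```bash
python3 - <<'E'
from h import *
from workcell import vision
p_,M,y,o=state();print(p_,y,o['joint_pos'],o['clock'])
m=vision.camera_model('wrist');p,d=vision.camera('wrist')
cv2.imwrite('pics/w1.png',p[:,:,::-1]);np.savez('w1.npz',p=p,d=d)
print(*wedge(p,d,m,(0,640,0,400)))
E
```

```text
[ 0.39118308 -0.28361631  0.24267469] 71.6656558274869 [-6.27794428e-01  2.45494489e-01 -1.52267165e-01  1.17499804e+00
  9.87414924e-04 -3.07801933e-01] 2.0167
4243 1014 ((0.39746272563934326, -0.28868019580841064), (0.029482996091246605, 0.031013203784823418), 71.60565185546875) [ 0.95063186 -0.31032094  0.46369705 -0.31137076] -18.078573
```

View pics/w1.png

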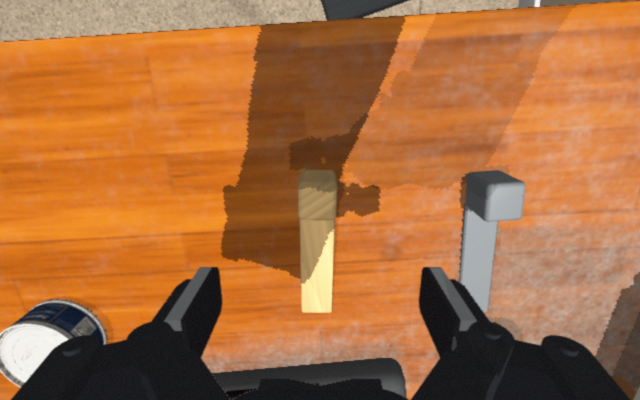

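The wrist view shows the wooden wedge's block at (318,195), with its ramp running down to (317,312). The grey wedge is well clear at right, at about (490,195).

```bash
python3 - <<'E'
from h import *
plan([0.3985,-0.2885,0.085],71.5,8,-1)
E
```

```text
tool-axes shift mm [ -1.4   9.3 158. ] turn z -0.1
```

drive_tool(steps=[-0.0014,0.0093,0.02,0,0,0,-1,0,0,0.03,0,0,0,-1,0,0,0.03,0,0,0,-1,0,0,0.03,0,0,0,-1,0,0,0.02,0,0,0,-1,0,0,0.015,0,0,0,-1,0,0,0.012,0,0,0,-1,0,0,0,0,0,0,-1])

```text
clock: 2.73
eef_pos: [0.3962, -0.2891, 0.0844]
tool_rot: [0.813, 0.582, -0.001, -0.003]
ft_force: [-0.7, 0.6, 0.2]
grip_width: 0.0851
```

drive_tool(steps=[0,0,0,0,0,0,1,0,0,0,0,0,0,1,0,0,0,0,0,0,1,0,0,0,0,0,0,1,0,0,0,0,0,0,1,0,0,0,0,0,0,1])

```text
clock: 3.23
eef_pos: [0.3992, -0.2902, 0.0881]
tool_rot: [0.812, 0.583, 0.0, 0.001]
ft_force: [-0.3, -0.7, 5.4]
grip_width: 0.0312
```

```bash
python3 - <<'E'
from h import *
from workcell import vision
p_,M,y,o=state();print(p_,y,o['joint_pos'],o['clock'],o['grip_width'],o['ft_force'])
p,d=vision.camera('wrist')
cv2.imwrite('pics/w2.png',p[:,:,::-1])
E
```

```text
[ 0.39919907 -0.29016434  0.08814936] 71.34174943359416 [-6.28508183e-01  4.33479621e-01 -3.40724182e-01  7.93956306e-01
 -4.74693390e-05 -3.02861381e-01] 3.2333 0.031232679125082503 [-0.3157932  -0.74987433  5.40476085]
```

View pics/w2.png

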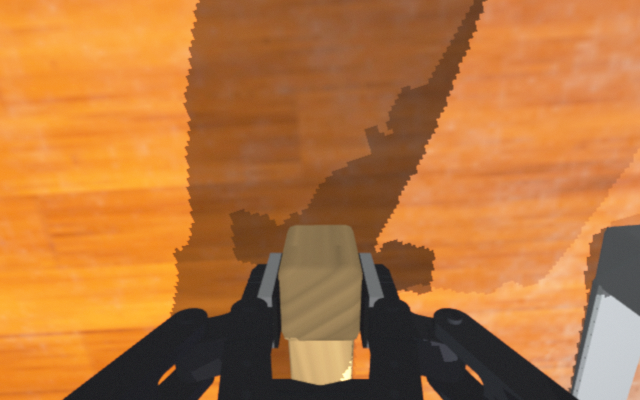

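drive_tool(steps=[0,0,-0.005,0,0,0,1,0,0,-0.015,0,0,0,1,0,0,-0.02,0,0,0,1,0,0,-0.02,0,0,0,1,0,0,-0.02,0,0,0,1,0,0,-0.02,0,0,0,1,0,0,0,0,0,0,1])

```text
clock: 3.87
eef_pos: [0.4001, -0.2908, 0.1908]
tool_rot: [0.812, 0.583, 0.001, 0.003]
ft_force: [0.7, 0.1, -1.0]
grip_width: 0.0317
```

```bash
python3 - <<'E'
from h import *
from workcell import vision
p_,M,y,o=state();print(p_,y,o['clock'],o['grip_width'],o['ft_force']);print(M)
for n in('wrist','top'):
    m=vision.camera_model(n)
    p,d=vision.camera(n);cv2.imwrite(f'pics/{n}3.png',p[:,:,::-1]);np.savez(n+'3.npz',p=p,d=d)
f=3
# cupboard frame
ex=np.array([.921,-.390]);ex/=np.linalg.norm(ex);ey=np.array([-ex[1],ex[0]]);O=np.array([.639,.1128])-.016*ex
print('O',O,'pre',O-.185*ex+.042*ey,'fin',O-.079*ex+.042*ey,np.degrees(np.arctan2(ex[1],ex[0])))
E
```

```text
[ 0.40007424 -0.29076258  0.19077579] 71.34890259786812 3.8667 0.031688100897455114 [ 0.7245527   0.07298757 -0.96282982]
[[ 0.31980372  0.94746816  0.00544744]
 [ 0.9474815  -0.31978495 -0.00404756]
 [-0.00209292  0.00645577 -0.99997697]]
O [0.62426651 0.11903894] pre [0.47028776 0.22985204] fin [0.56789712 0.18851909] -22.95036301012678
```

View pics/top3.png

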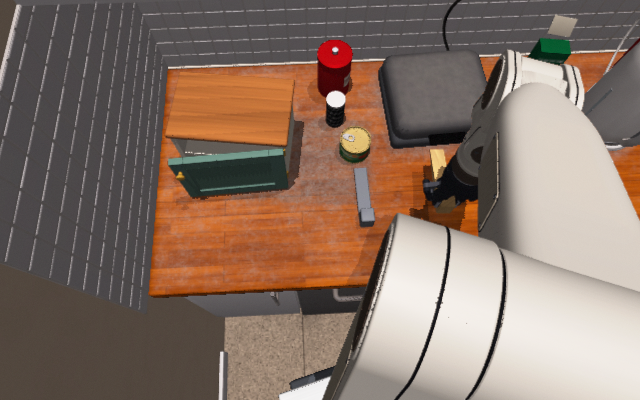

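View pics/wrist3.png

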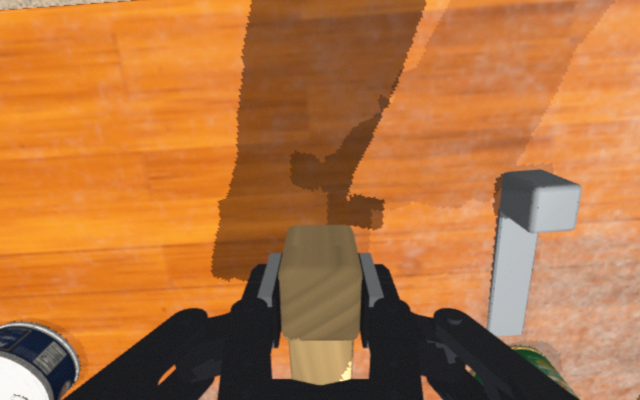

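Both pictures show the wedge hanging level between the pads (block at (320,280) in the wrist view, unchanged by lifting), and the grey wedge has not moved. Next I carry it to a standoff well in front of the door.

```bash
python3 - <<'E'
from h import *
p,M,y,o=state()
tot=np.array([.410,.2555,.19])-p
print(np.linalg.norm(tot), M.T@tot, (M.T@tot)/24)
E
```

```text
0.5453397500074785 [ 0.52022235 -0.16356712 -0.00315391] [ 0.02167593 -0.0068153  -0.00013141]
```

drive_tool(steps=[0.01,-0.003,0,0,0,0,1,0.02,-0.006,0,0,0,0,1,0.024,-0.0075,0,0,0,0,1,0.024,-0.0075,0,0,0,0,1,0.024,-0.0075,0,0,0,0,1,0.024,-0.0075,0,0,0,0,1,0.024,-0.0075,0,0,0,0,1,0.024,-0.0075,0,0,0,0,1])

```text
clock: 4.63
eef_pos: [0.4013, -0.1054, 0.1853]
tool_rot: [0.812, 0.583, -0.001, -0.002]
ft_force: [-0.1, -0.3, -1.7]
grip_width: 0.0313
```

drive_tool(steps=[0.024,-0.0075,0,0,0,0,1,0.024,-0.0075,0,0,0,0,1,0.024,-0.0075,0,0,0,0,1,0.024,-0.0075,0,0,0,0,1,0.024,-0.0075,0,0,0,0,1,0.024,-0.0075,0,0,0,0,1,0.024,-0.0075,0,0,0,0,1,0.024,-0.0075,0,0,0,0,1])

```text
clock: 5.3
eef_pos: [0.4056, 0.0951, 0.1853]
tool_rot: [0.812, 0.583, -0.002, -0.001]
ft_force: [-0.3, -0.5, -1.0]
grip_width: 0.0313
```

drive_tool(steps=[0.024,-0.0075,0,0,0,0,1,0.024,-0.0075,0,0,0,0,1,0.024,-0.0075,0,0,0,0,1,0.024,-0.0075,0,0,0,0,1,0.024,-0.0075,0,0,0,0,1,0.018,-0.006,0,0,0,2,1,0.01,-0.003,0,0,0,2.3,1,0,0,0,0,0,0,1])

```text
clock: 5.97
eef_pos: [0.4097, 0.2506, 0.1852]
tool_rot: [0.833, 0.553, -0.001, -0.001]
ft_force: [-0.4, -0.2, -1.3]
grip_width: 0.0309
```

```bash
python3 - <<'E'
from h import *
from workcell import vision
p_,M,y,o=state();print(p_,y,o['clock'],o['grip_width'],o['ft_force'],o['joint_pos']);print(M)
for n in('wrist','top','scene'):
    m=vision.camera_model(n)
    p,d=vision.camera(n);cv2.imwrite(f'pics/{n}4.png',p[:,:,::-1]);np.savez(n+'4.npz',p=p,d=d)
E
```

```text
[0.40971615 0.25057952 0.18519566] 67.21392457021003 5.9667 0.030874901151677535 [-0.39982023 -0.16141535 -1.32591095] [ 5.48461758e-01  2.92071519e-01 -2.51589908e-01  1.02977457e+00
  9.11877086e-04  9.46154431e-01]
[[ 3.87291034e-01  9.21953477e-01 -2.72793117e-03]
 [ 9.21956110e-01 -3.87293910e-01 -5.98127613e-04]
 [-1.60795696e-03 -2.28338335e-03 -9.99996100e-01]]
```

View pics/top4.png

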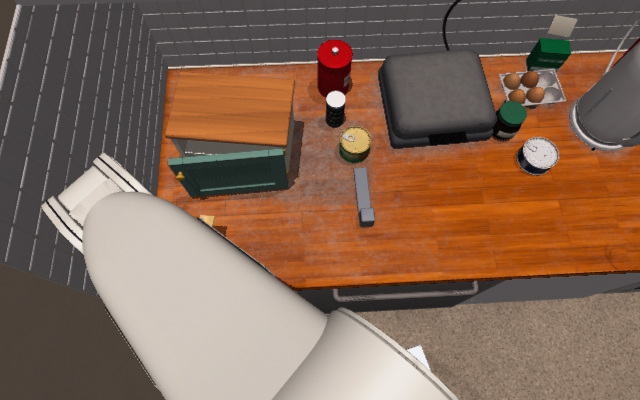

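View pics/scene4.png

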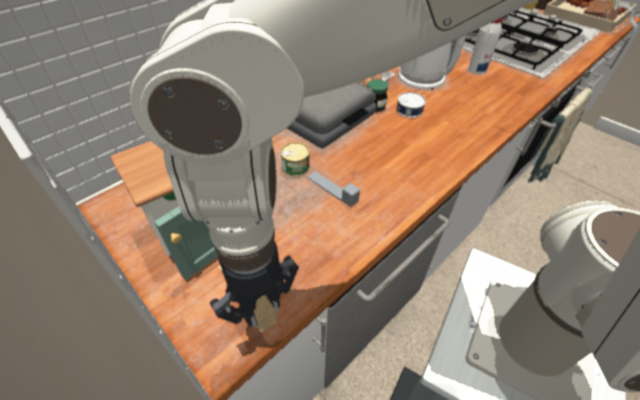

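Both views show the arm holding the wedge in front of the door (tip at (207,222) in the top view) and the door still ajar. Before pushing I check how far the arm is from the left wall.

```bash
python3 - <<'E'
from h import *
from workcell import vision
m=vision.camera_model('scene')
a=np.load('scene0.npz');b=np.load('scene4.npz')
C=cloud(m,b['d']);C0=cloud(m,a['d'])
new=(b['d']>0)&(b['d']<a['d']-.03);P=C[new]
P=P[P[:,0]>.25]
for z in np.arange(0.05,.6,.05):
    s=P[abs(P[:,2]-z)<.025]
    if len(s): print(round(z,2),len(s),np.percentile(s,[1,99],axis=0)[:,:2].round(3).tolist())
mt=vision.camera_model('top');T=cloud(mt,np.load('top0.npz')['d'])
for (u,v) in [(60,100),(100,150),(120,60),(130,200),(150,120),(30,200)]: print(u,v,T[v,u])
# cup frame
ex=np.array([.9208,-.3899]);ey=np.array([.3899,.9208]);O=np.array([.6243,.1190])
p,M,y,o=state()
D=p[:2]-M[:2,1]*.0017-O; print('block in cup frame',D@ex,D@ey)
# in-hand wedge yaw from wrist image
w=np.load('wrist4.npz');print(*wedge(w['p'],w['d'],vision.camera_model('wrist'),(0,640,0,400)))
E
```

```text
0.1 188 [[0.389, 0.209], [0.541, 0.274]]
0.15 1010 [[0.381, 0.204], [0.432, 0.296]]
0.2 1252 [[0.375, 0.188], [0.443, 0.31]]
0.25 806 [[0.373, 0.222], [0.43, 0.285]]
0.3 1404 [[0.373, 0.224], [0.432, 0.285]]
0.35 1668 [[0.374, 0.227], [0.427, 0.285]]
0.4 2589 [[0.356, 0.209], [0.422, 0.303]]
0.45 4395 [[0.357, 0.213], [0.425, 0.302]]
0.5 6498 [[0.328, 0.249], [0.425, 0.307]]
0.55 17791 [[0.257, 0.211], [0.445, 0.304]]
60 100 [0.6473049  0.31892115 0.43043659]
100 150 [0.6328766  0.32111312 0.29600323]
120 60 [0.84301228 0.2648251  0.26728304]
130 200 [0.59600304 0.33091032 0.14883745]
150 120 [0.81575341 0.27245019 0.08498918]
30 200 [0.48099426 0.36154417 0.45695254]
block in cup frame -0.24938193995259933 0.03515270576178804Traceback (most recent call last):
  File "<stdin>", line 18, in <module>
  File "h.py", line 20, in wedge
    f=cv2.fitLine(L,cv2.DIST_HUBER,0,.01,.01).ravel()
      ~~~~~~~~~~~^^^^^^^^^^^^^^^^^^^^^^^^^^^^
cv2.error: OpenCV(4.12.0) /io/opencv/modules/imgproc/src/linefit.cpp:50: error: (-215:Assertion failed) count > 0 in function 'fitLine2D_wods'
```

View pics/wrist4.png

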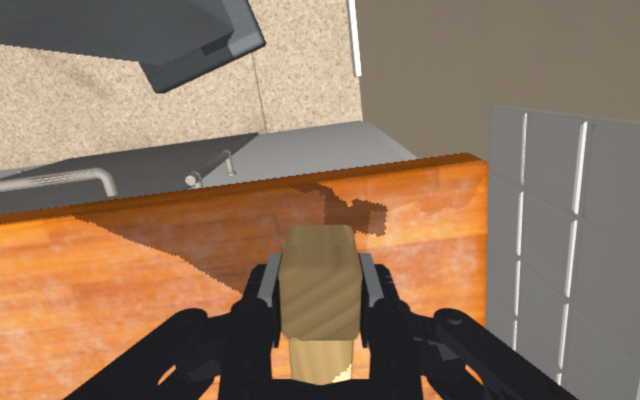

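drive_tool(steps=[0.007,0,0.015,0,0,0.15,1,0,0,0.02,0,0,0,1,0,0,0.02,0,0,0,1,0,0,0.02,0,0,0,1,0,0,0.012,0,0,0,1,0,0,0.006,0,0,0,1,0,0,0,0,0,0,1,0,0,0,0,0,0,1])

```text
clock: 6.78
eef_pos: [0.4139, 0.2545, 0.094]
tool_rot: [0.835, 0.551, -0.0, 0.0]
ft_force: [0.1, 0.5, -1.5]
grip_width: 0.0313
```

drive_tool(steps=[0,0,0.001,0,0,0,1,0,0,0.001,0,0,0,1,0,0,0,0,0,0,1])

```text
clock: 7.03
eef_pos: [0.4143, 0.2554, 0.0926]
tool_rot: [0.834, 0.551, 0.001, 0.0]
ft_force: [-0.4, -0.3, -2.2]
grip_width: 0.0313
```

```bash
cat >> h.py <<'E'
EX=np.array([.9208,-.3899]);EY=np.array([.3899,.9208]);O=np.array([.6243,.1190])
def rep():
    p,M,y,o=state();D=p[:2]-M[:2,1]*.0017-O
    print('blk cup',(D@EX).round(4),(D@EY).round(4),'z',p[2].round(4),'yaw',round(y,2),'tilt deg',np.degrees(M[:2,2]).round(2),'t',o['clock'],'F cup',(np.array(o['ft_force'][:2])@EX).round(1),(np.array(o['ft_force'][:2])@EY).round(1),round(o['ft_force'][2],1))
def snap(n,k):
    from workcell import vision
    p,d=vision.camera(n);cv2.imwrite(f'pics/{n}{k}.png',p[:,:,::-1]);np.savez(f'{n}{k}.npz',p=p,d=d);return p,d
E
python3 - <<'E'
from h import *
rep(); snap('scene',5);snap('top',5)
E
```

```text
blk cup -0.2482 0.0437 z 0.0926 yaw 66.9 tilt deg [0.08 0.05] t 7.0333 F cup -0.2 -0.4 -2.2
```

View pics/scene5.png

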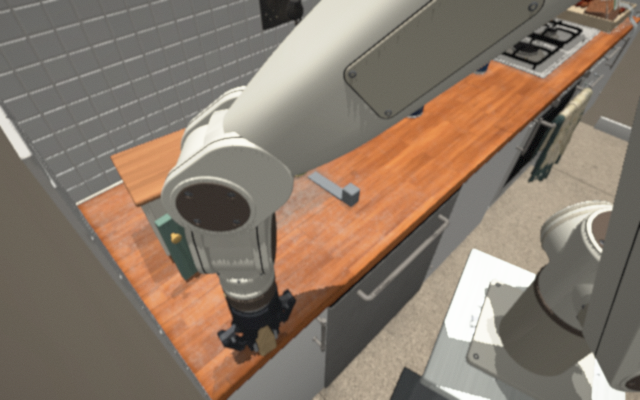

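View pics/top5.png

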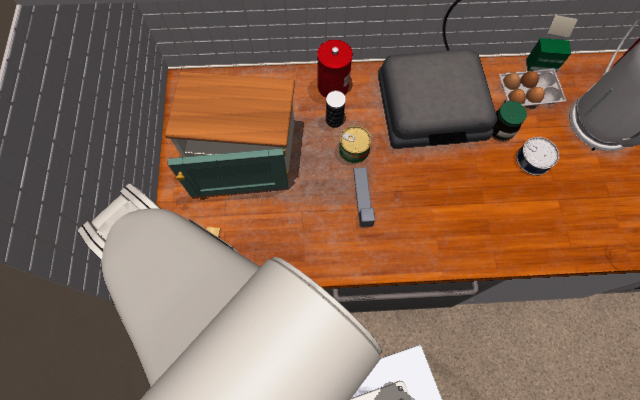

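The views show the wedge just above the worktop in front of the door, its tip at about (213,232) in the top view. I lower it a little more and start forward.

drive_tool(steps=[0,0,0.001,0,0,0,1,0,0,0.001,0,0,0,1,0,0,0.001,0,0,0,1,0,0,0,0,0,0,1])

```text
clock: 7.47
eef_pos: [0.4137, 0.2551, 0.0887]
tool_rot: [0.834, 0.551, -0.0, -0.0]
ft_force: [0.6, 0.1, -0.5]
grip_width: 0.0312
```

drive_tool(steps=[0,0,0.001,0,0,0,1,0,0,0.0005,0,0,0,1,0,0,0,0,0,0,1])

```text
clock: 7.72
eef_pos: [0.4138, 0.2552, 0.0881]
tool_rot: [0.834, 0.551, 0.0, 0.0]
ft_force: [-1.3, -1.2, 5.6]
grip_width: 0.0309
```

drive_tool(steps=[0,0.004,-0.0007,0,0,0,1,-0.0005,0.01,0,0,0,0,1,-0.0005,0.012,0,0,0,0,1,-0.0005,0.012,0,0,0,0,1,0,0.012,0,0,0,0,1,0,0.01,0,0,0,0,1,0,0.005,0,0,0,0,1,0,0,0,0,0,0,1])

```text
clock: 8.38
eef_pos: [0.475, 0.2275, 0.0881]
tool_rot: [0.835, 0.55, 0.001, 0.001]
ft_force: [1.6, 0.0, 1.9]
grip_width: 0.031
```

```bash
python3 - <<'E'
from h import *
rep(); snap('scene',6);snap('top',6);snap('wrist',6)
E
```

```text
blk cup -0.1815 0.0417 z 0.0881 yaw 66.78 tilt deg [ 0.1  -0.01] t 8.3833 F cup 1.5 0.7 1.9
```

View pics/top6.png

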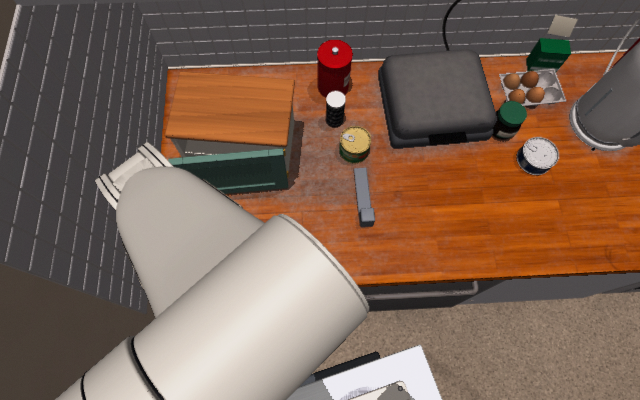

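View pics/scene6.png

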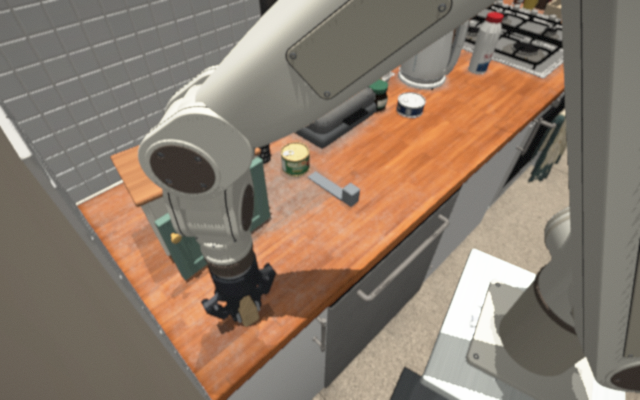

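The door is still ajar and the wedge is lined up in front of its edge. I push on in, watching the force.

drive_tool(steps=[0,0.008,0,0,0,-0.1,1,0,0.01,0,0,0,0,1,0,0.01,0,0,0,0,1,0,0.008,0,0,0,0,1,0,0.006,0,0,0,0,1,0,0,0,0,0,0,1])

```text
clock: 9.03
eef_pos: [0.5135, 0.2112, 0.0882]
tool_rot: [0.834, 0.551, 0.001, 0.001]
ft_force: [2.2, -0.7, 2.6]
grip_width: 0.0313
```

```bash
python3 - <<'E'
from h import *
rep()
E
```

```text
blk cup -0.1397 0.0417 z 0.0882 yaw 66.92 tilt deg [ 0.11 -0.01] t 9.0333 F cup 2.3 0.2 2.6
```

drive_tool(steps=[0,0.005,0,0,0,0,1,0,0.005,0,0,0,0,1,0,0.005,0,0,0,0,1,0,0.004,0,0,0,0,1,0,0,0,0,0,0,1])

```text
clock: 9.45
eef_pos: [0.5301, 0.2042, 0.0882]
tool_rot: [0.834, 0.552, 0.0, 0.0]
ft_force: [0.2, 0.8, 2.8]
grip_width: 0.031
```

```bash
python3 - <<'E'
from h import *
rep(); snap('top',7); snap('scene',7)
E
```

```text
blk cup -0.1217 0.0417 z 0.0882 yaw 66.97 tilt deg [ 0.06 -0.01] t 9.45 F cup -0.1 0.9 2.8
```

View pics/top7.png

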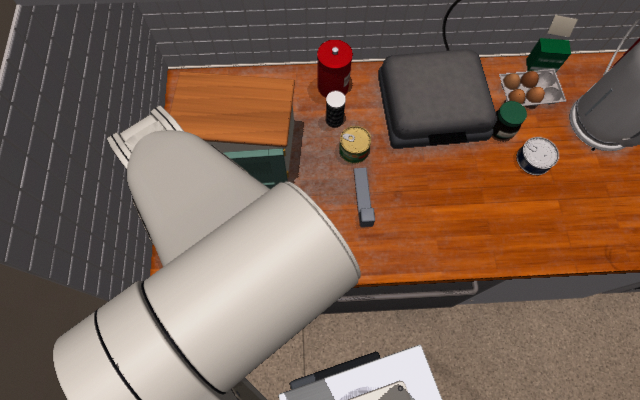

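View pics/scene7.png

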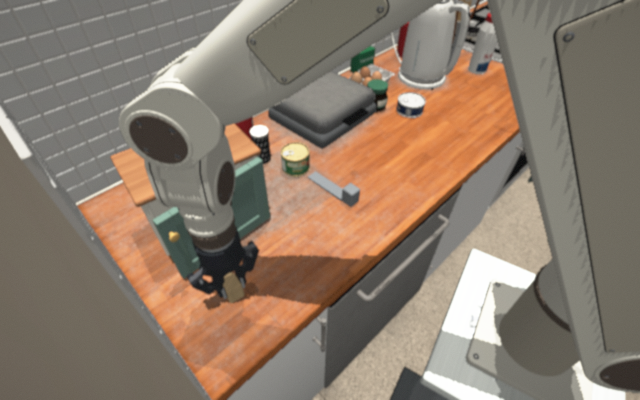

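The ramp is under the door (knob now at about (172,236) in the scene view). I keep pushing in steps.

drive_tool(steps=[0,0.004,0,0,0,0,1,0,0.004,0,0,0,0,1,0,0.004,0,0,0,0,1,0,0.004,0,0,0,0,1,0,0.004,0,0,0,0,1,0,0.003,0,0,0,0,1,0,0,0,0,0,0,1])

```text
clock: 10.13
eef_pos: [0.5511, 0.1952, 0.0882]
tool_rot: [0.834, 0.552, 0.0, 0.0]
ft_force: [-1.8, 1.8, 3.6]
grip_width: 0.0312
```

```bash
python3 - <<'E'
from h import *
rep()
E
```

```text
blk cup -0.0989 0.0417 z 0.0882 yaw 66.98 tilt deg [0.04 0.  ] t 10.1333 F cup -2.3 1.0 3.6
```

drive_tool(steps=[0,0.002,0,0,0,0,1,0,0.002,0,0,0,0,1,0,0.002,0,0,0,0,1,0,0.002,0,0,0,0,1,0,0,0,0,0,0,1])

```text
clock: 10.55
eef_pos: [0.5572, 0.1925, 0.0882]
tool_rot: [0.834, 0.552, -0.0, -0.001]
ft_force: [-4.6, 3.8, 6.6]
grip_width: 0.031
```

```bash
python3 - <<'E'
from h import *
rep(); snap('top',8); snap('scene',8)
E
```

```text
blk cup -0.0922 0.0415 z 0.0882 yaw 67.02 tilt deg [-0.09  0.05] t 10.55 F cup -5.7 1.7 6.6
```

View pics/scene8.png

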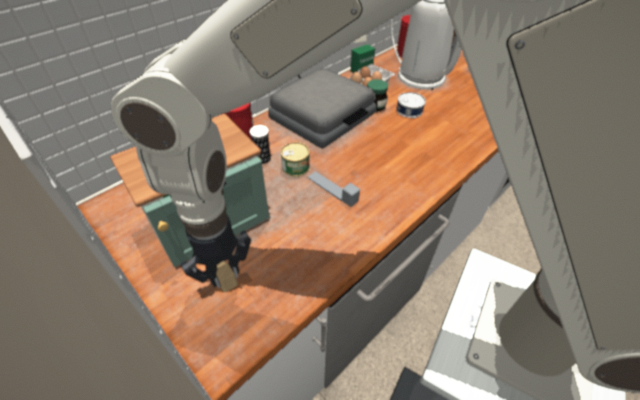

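View pics/top8.png

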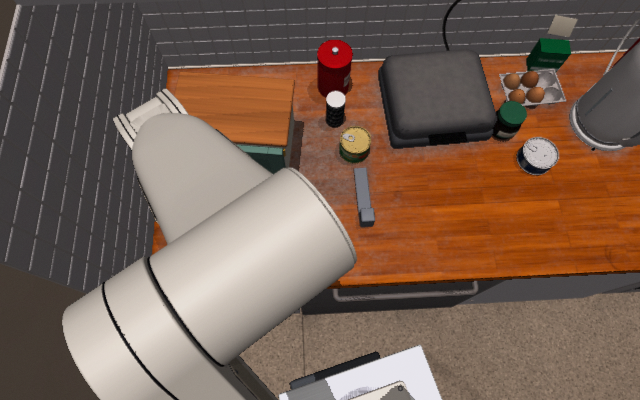

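The door now looks shut (knob at (162,226)) and resistance has risen to 6 N, so lifting is beginning. I push about 14 mm more.

drive_tool(steps=[0,0.002,0,0,0,0,1,0,0.002,0,0,0,0,1,0,0.002,0,0,0,0,1,0,0,0,0,0,0,1])

```text
clock: 10.98
eef_pos: [0.5611, 0.1907, 0.0882]
tool_rot: [0.834, 0.552, -0.002, -0.002]
ft_force: [-9.4, 4.2, 8.9]
grip_width: 0.0311
```

```bash
python3 - <<'E'
from h import *
rep()
E
```

```text
blk cup -0.0878 0.0414 z 0.0882 yaw 67.07 tilt deg [-0.27  0.1 ] t 10.9833 F cup -10.3 0.2 8.9
```

drive_tool(steps=[0,0.002,0,0,0,0,1,0,0.002,0,0,0,0,1,0,0.002,0,0,0,0,1,0,0,0,0,0,0,1])

```text
clock: 11.32
eef_pos: [0.5666, 0.1884, 0.0882]
tool_rot: [0.834, 0.552, -0.002, -0.002]
ft_force: [-10.5, 4.2, 9.4]
grip_width: 0.0311
```

```bash
python3 - <<'E'
from h import *
from workcell import vision
rep()
C=[]
for k in('8','9'):
    if k=='9': snap('top',9);snap('scene',9)
    for n in('top','scene'):
        f=np.load(f'{n}{k}.npz');c=cloud(vision.camera_model(n),f['d']);hsv=cv2.cvtColor(f['p'],cv2.COLOR_RGB2HSV)
        g=(hsv[...,0]>60)&(hsv[...,0]<100)&(hsv[...,1]>50)&(f['d']>0)
        P=c[g]; u=(P[:,:2]-O)@EX; w=(P[:,:2]-O)@EY
        s=(abs(u)<.06)&(w>-.115)&(w<.13)&(P[:,2]>.01)&(P[:,2]<.2)
        print(k,n,s.sum())
        if s.sum()>20:
            l=cv2.fitLine(np.c_[u,w][s].astype(np.float32),cv2.DIST_HUBER,0,.01,.01).ravel()
            print('door angle',np.arctan2(l[0],l[1]),l, 'zmax',np.percentile(P[s,2],[1,99]),'u',np.percentile(u[s],[5,50,95]))
E
```

```text
blk cup -0.0819 0.0414 z 0.0882 yaw 67.07 tilt deg [-0.28  0.09] t 11.3167 F cup -11.3 -0.3 9.4
8 top 659
door angle 0.12061985 [ 0.12032758  0.99273425  0.0043965  -0.09231384] zmax [0.09849319 0.18961968] u [0.00220487 0.00456882 0.0158015 ]
8 scene 68
door angle 0.0032910865 [0.00329108 0.9999946  0.00599828 0.01617333] zmax [0.02042643 0.18732109] u [0.001266   0.00570854 0.01534283]
9 top 434
door angle 0.096980765 [ 0.09682882  0.99530107  0.00598967 -0.0822816 ] zmax [0.12894504 0.19137904] u [0.00215754 0.00427468 0.01603687]
9 scene 64
door angle 0.010904268 [ 0.01090405  0.9999406   0.00409603 -0.00708959] zmax [0.02189411 0.18934849] u [0.00138252 0.00372515 0.01508445]
```

drive_tool(steps=[0,0.002,0,0,0,0,1,0,0.002,0,0,0,0,1,0,0,0,0,0,0,1])

```text
clock: 11.67
eef_pos: [0.5702, 0.1868, 0.0882]
tool_rot: [0.834, 0.552, -0.002, -0.002]
ft_force: [-10.2, 4.7, 9.4]
grip_width: 0.0312
```

```bash
python3 - <<'E'
from h import *
rep()
E
```

```text
blk cup -0.0779 0.0414 z 0.0882 yaw 67.08 tilt deg [-0.28  0.09] t 11.6667 F cup -11.3 0.3 9.4
```

drive_tool(steps=[0,0,0,0,0,0,0.3,0,0,0,0,0,0,0,0,0,0,0,0,0,-0.3,0,0,0,0,0,0,-0.3,0,0,0,0,0,0,-0.3,0,0,0,0,0,0,-0.3])

```text
clock: 12.17
eef_pos: [0.5727, 0.1856, 0.0878]
tool_rot: [0.834, 0.552, -0.0, 0.0]
ft_force: [-0.1, -0.9, 1.5]
grip_width: 0.0556
```

```bash
python3 - <<'E'
from h import *
rep();snap('wrist',10);snap('scene',10)
E
```

```text
blk cup -0.0752 0.0413 z 0.0878 yaw 66.96 tilt deg [ 0.   -0.03] t 12.1667 F cup 0.3 -0.9 1.5
```

View pics/wrist10.png

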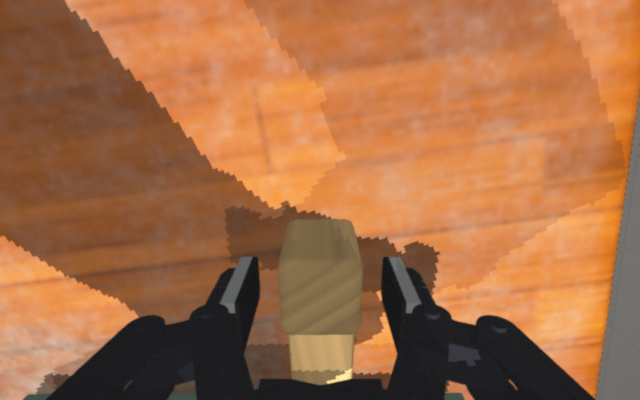

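View pics/scene10.png

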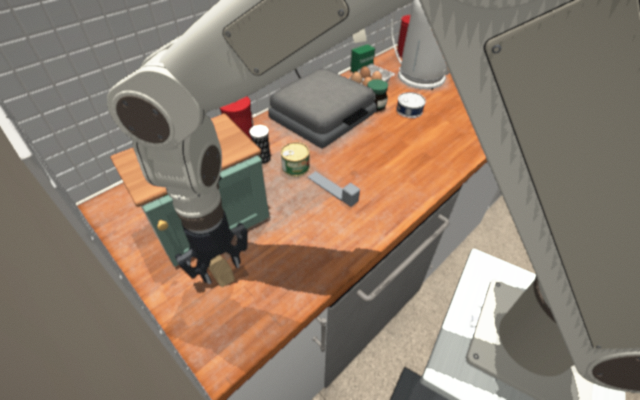

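Released: the pads stand clear of the block on both sides ((240,285) and (405,285)) and the wedge stayed in. I retreat up, then back.

drive_tool(steps=[0,0,-0.005,0,0,0,-0.3,0,0,-0.01,0,0,0,-0.3,0,0,-0.02,0,0,0,-0.3,0,0,-0.02,0,0,0,-0.3,0,0,-0.02,0,0,0,-0.3,0,-0.01,-0.02,0,0,0,-0.3,0,-0.02,-0.01,0,0,0,-0.3,0,-0.025,0,0,0,0,-0.3])

```text
clock: 12.93
eef_pos: [0.5243, 0.208, 0.1975]
tool_rot: [0.834, 0.551, 0.004, 0.001]
ft_force: [-0.2, 0.7, 0.1]
grip_width: 0.0556
```

drive_tool(steps=[-0.015,-0.03,0,0,0,0,-0.3,-0.03,-0.025,0,0,0,0,-0.3,-0.035,-0.015,0,0,0,0,-0.3,-0.035,-0.01,0,0,0,0,-0.3,-0.035,0,0,0,0,0,-0.3,-0.035,0,0,0,0,0,-0.3,-0.035,0,0,0,0,0,-0.3,-0.035,0,0,0,0,0,-0.3])

```text
clock: 13.6
eef_pos: [0.348, 0.003, 0.1943]
tool_rot: [0.834, 0.552, 0.001, 0.001]
ft_force: [1.1, -1.0, 0.6]
grip_width: 0.0554
```

drive_tool(steps=[-0.035,0,0,0,0,0,-0.3,-0.035,0,0,0,0,0,-0.3,-0.035,0,0,0,0,0,-0.3,-0.03,0,0,0,0,0,-0.3,-0.02,0,0,0,0,0,-0.3,0,0,0,0,0,0,-0.3])

```text
clock: 14.1
eef_pos: [0.2872, -0.1412, 0.1943]
tool_rot: [0.835, 0.55, 0.0, 0.001]
ft_force: [0.3, 0.1, 0.2]
grip_width: 0.0552
```

```bash
python3 - <<'E'
from h import *
from workcell import vision
rep()
for n in('top','scene'):
    p,d=snap(n,11); c=cloud(vision.camera_model(n),d);hsv=cv2.cvtColor(p,cv2.COLOR_RGB2HSV)
    g=(hsv[...,0]>60)&(hsv[...,0]<100)&(hsv[...,1]>50)&(d>0)
    P=c[g]; u=(P[:,:2]-O)@EX; w=(P[:,:2]-O)@EY
    s=(abs(u)<.06)&(w>-.115)&(w<.13)&(P[:,2]>.02)&(P[:,2]<.18)
    if s.sum()>20:
        l=cv2.fitLine(np.c_[u,w][s].astype(np.float32),cv2.DIST_HUBER,0,.01,.01).ravel()
        print(n,s.sum(),'door angle',np.arctan2(l[0],l[1]),'u',np.percentile(u[s],[5,50,95]))
    P=c[(d>0)];u=(P[:,:2]-O)@EX; w=(P[:,:2]-O)@EY
    s=(u>-.12)&(u<-.05)&(abs(w-.042)<.03)&(P[:,2]>.043)&(P[:,2]<.05)
    print('block top',s.sum(),u[s].mean(),w[s].mean(),P[s,2].mean() , cv2.minAreaRect(np.c_[u,w][s].astype(np.float32)) if s.sum()>5 else 0)
    q=cv2.resize(p[50:240,130:330] if n=='top' else p[120:300,90:330],None,fx=3,fy=3,interpolation=cv2.INTER_CUBIC);cv2.imwrite(f'pics/{n}11z.png',q[:,:,::-1])
E
```

```text
blk cup -0.2107 -0.3711 z 0.1943 yaw 66.67 tilt deg [ 0.1  -0.13] t 14.1 F cup 0.3 0.2 0.2
top 2933 door angle 0.008011297 u [0.00178077 0.0065491  0.00862258]
block top 159 -0.07701523791728081 0.04054250489442293 0.04531441677411459 ((-0.07696519047021866, 0.040667250752449036), (0.031043516471982002, 0.0334649384021759), 89.54922485351562)
scene 122 door angle 3.1271145 u [0.00168594 0.00591227 0.00916688]
block top 208 -0.07725541286047559 0.04065464612631548 0.04504023309256322 ((-0.0763949379324913, 0.04055306315422058), (0.03289249539375305, 0.031446654349565506), 4.20966911315918)
```

View pics/scene11z.png

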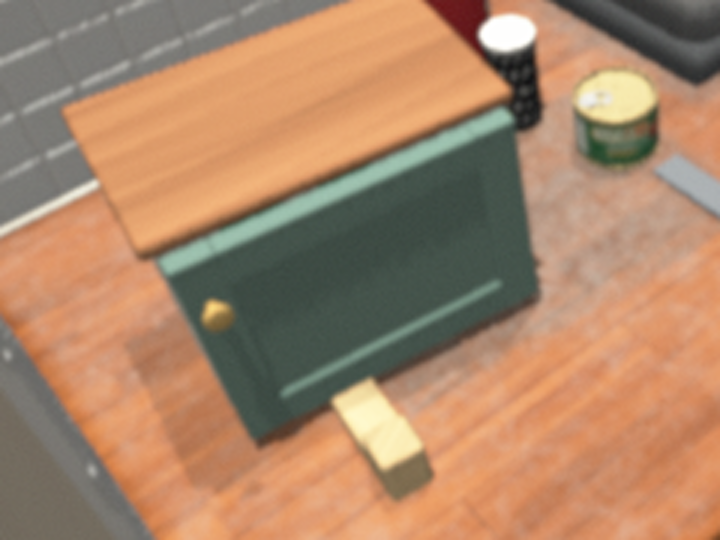

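View pics/top11.png

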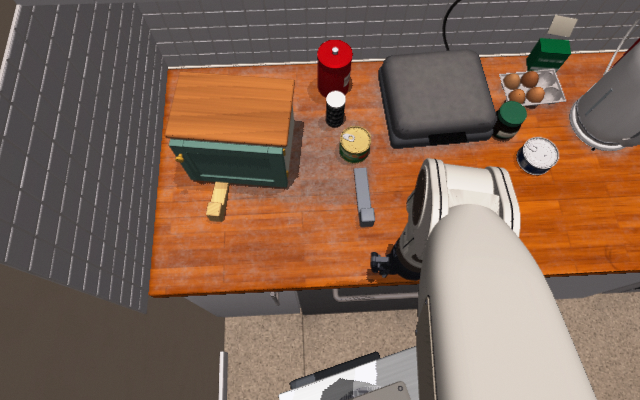

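```bash
python3 - <<'E'
from h import *
from workcell import vision, job_done
for n in('top','scene'):
  for k in('0','11'):
    f=np.load(n+k+'.npz');c=cloud(vision.camera_model(n),f['d']);hsv=cv2.cvtColor(f['p'],cv2.COLOR_RGB2HSV)
    P=c[(hsv[...,0]>60)&(hsv[...,0]<100)&(hsv[...,1]>30)&(f['d']>0)]
    u=(P[:,:2]-O)@EX;w=(P[:,:2]-O)@EY
    s=(u>-.07)&(u<.02)&(abs(w)<.12)&(P[:,2]>.182)&(P[:,2]<.2)
    print(n,k,s.sum(),np.percentile(P[s,2],[50,75,90]))
p,d=snap('top',12); a=np.load('top11.npz')['p']
print('change since', cv2.absdiff(p,a)[50:240,130:330].max())
job_done()
E
```

```text
top 0 879 [0.1869146  0.18793535 0.18883829]
top 11 932 [0.18920866 0.19029434 0.1913476 ]
scene 0 922 [0.18683155 0.18748257 0.18794456]
scene 11 1034 [0.18904668 0.18981573 0.19042554]
change since 9
the job is handed in; nothing more can be done
```

I slid the wooden wedge straight in, thin end first, under the knob-side half of the door until the door shut and lifted. I then released it, moved the arm clear and handed the job in at about 14 s. The job reported no verdict, so what follows is from my own last checks:

- **Wedge:** the camera views put its block 77 mm in front of the shut door face and 41 mm to the knob side of centre, within about 1 mm of where I aimed. It held that position after release.
- **Door:** it is shut; the two views gave 0.008 and -0.015 rad, which disagree in sign but are within measuring noise. Its top edge is 2.3 mm higher than at the start, against about 3 mm expected from the wedge's position.
- **Forces:** the highest reading was about 11 N of resistance in the push direction, plus about 9 N upward, so the door had not reached its hard stop. The robot touches nothing now.
- **Grey wedge:** it still looks to be in its original place in the pictures.

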